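# Centre the mended teacup on its display plinth

## Robot

A 7-joint arm with a two-finger parallel gripper is mounted at the origin on the work surface. World frame = base frame: x ahead of the robot, y to its left, z up, the work surface at z = 0. Lengths are in m, angles in rad, forces in N, time in s.
With the tool pointing down it reaches from about 0.425 to 0.925 m from the base axis. Payload 6.8 kg.
Tool frame: the origin (TCP) lies at the very end of the fingers, on their centre line; the grasp point (between the pads) lies 19 mm behind it (bot.grasp_offset is the distance from the TCP to the grasp point, in m); z points along the fingers, y is the direction in which the jaws open and shut (so a half turn about z gives the same grasp; the last joint's range is limited). The gripper opens to 85 mm and grips with 20 to 120 N. Pads are 22 mm wide; open, the fingers measure 114 mm over their backs; the gripper's body (76 mm by 85 mm) begins 54 mm behind the grasp point. The pads swing forward as they close: fully open they stand 13 mm farther back than shut.
Start: joints at [1.055, 0.477, 0.022, 1.555, -0.011, 1.109, -0.083], TCP at [0.268, -0.62, 0.231] pointing down, gripper open.
Joint ranges: [-2.96, 2.96], [-0.34, 2.1], [-1.41, 1.46], [0.24, 2.44], [-1.37, 4.51], [0.17, 1.92], [-2.96, 2.96]. Speed limits (rad/s): [2.39, 2.39, 3.14, 3.14, 3.14, 3.14, 3.14].

## Interface

Orientations are given as a unit quaternion [w, x, y, z].
In Python, from station import monitor, cams, bot, finder gives the robot as it stands.
- The arm moves only by the tool jog_arm, never from a script. Its argument "plan" is a list of rows, each an object of numbers: "x", "y", "z": the shift along the tool's x, y, z as a fraction of full scale; "wx", "wy", "wz": the turn, a rotation vector about the tool's x, y, z as a fraction of full scale. A call has 1 to 12 rows; each row is the pose to reach, as a shift and turn from the pose measured when the call began, along the tool's axes at that moment, turning the shorter way round; what a row does not reach only later rows make up. Full scale, the value 1, is 20 cm for a shift and 180 degrees for a turn. A row lasts 1/12 s, in which the tool goes at most 41.7 mm and 7.16 degrees, less where a joint would pass 70% of its speed; a pose out of reach is approached as far as the arm can. A call with a number of a shift or a turn outside -1 to 1 is refused whole. A call with a gripper value outside its range is refused whole. "hand" is the opening, from -1 (shut) to 1 (fully open), set as the call begins (left out, the last holds). The fingers move at their own pace and stop on an object; "grip_force" is the grip in N (left out, the last holds). Time passes only in rows, so rows that repeat a pose let the fingers close. It gives the time, the measured TCP pose, the force and the opening at its end, in the units of the state.
- monitor.get_obs(): the state, without advancing time (a new reading comes with each control period).
- cams.read_camera(name): name is "scene" or "top" or "wrist"; returns the picture (480x640x3 uint8, red, green, blue); there is no depth.
- cams.get_calibration(name): a dict with "fx", "fy", "cx", "cy" (pixels), "extrinsics" (4x4, takes a point from world to camera coordinates). Camera axes: x right, y down, z forward; pixel columns grow to the right and rows downward; lengths in m; the calibration is good to about 2 mm. A picture is of the moment at which its call begins: read the wrist's pose just before it. get_calibration takes no time and is no camera call; for the wrist camera it gives the pose at the moment of the call.
- bot.hand_in(): hands the job in, once; it reports no verdict.
Trained networks look in the newest picture that a camera, given by its name, has taken for a name from the list of things; names that differ only in an ending like _2 or _b are one class to them, and where a whole thing is asked for, a point or a joint stands for the part that bears it (a point fixed in the world has none). Each returns a list of dicts, best first, with "confidence" (0 to 1); they miss things now and then, are a little off and sometimes report something else, mostly with a low value. They report only what shows in the picture. A call takes as long as a camera call. They do not tell look-alikes from the thing itself.
- finder.find_in(camera, target): "bbox" ([left, top, width, height] in pixels, round what is visible of it).
- finder.place_of(camera, target): "location" ([column, row] in pixels: a listed point, or the origin of a listed thing).
The state is a dict: "t": time; "q": joint angles; "joint_vel": joint speeds; "joint_torque": joint torques, N m; "eef_pos": TCP position; "tool_rot": TCP orientation; "contact_force": force on the tool from outside, world axes, zero at the start; "torque": the same for the moment, N m; "gripper_width": opening from 0.0 (shut) to 1.0 (fully open).
Only numpy, scipy, OpenCV 4.12 (cv2) and the standard library are available. Lean on these libraries where they do the work, as an engineer would, in place of code of your own. Each camera call takes 0.05 s, during which the arm holds its last target. There are 200 camera calls.

## Task

The gold-seamed celadon teacup stands off-centre and partly overhanging on its small round display plinth. With light nudges of the fingertips, pushing low on its side, slide the cup to the middle of the plinth so that it stands upright and still with an even margin all round; do not grip, lift, tip or strike it. Leave the plinth and everything else on the bench where they are.

Things in the scene. Friction and masses are not known exactly. Their poses are not given: they have to be found in the camera images.
- cup: mended celadon teacup, 180 g or so, hollow and open at the top, round: 62 mm high, foot 40 mm across, widest (74 mm across) between 22 and 27 mm above its foot, narrowing to 63 mm across at the rim. The wall is 3.5 mm thick. It slides on the plinth with moderate friction and rocks or tips on its narrow foot if pushed high or fast. Origin: centre of the underside of the foot; z up along the cup's axis.
- plinth: round dark wooden display plinth with a brass band, standing loose on the bench, 0.9 kg: 60 mm high, flat top 64 mm across, stem 68 mm across, foot flange 92 mm across and 12 mm high. Origin: centre of its underside, on the bench; z up.
- plinth_top (a point): centre of the plinth's flat top, 60 mm above the bench, where the middle of the cup's foot belongs; z up.
- jar: squat red lacquer jar with a lid, 82 mm across, 70 mm high; origin: centre of its underside. Leave alone.
- glue: amber glass glue jar with a black cap, 48 mm across, 75 mm high; origin: centre of its underside. Leave alone.
- brushpot: bamboo pot with brushes, 57 mm across, 130 mm high with the brushes; origin: centre of its underside. Leave alone.
- burnisher: agate burnisher with turned handle, lying on the bench, 155 mm long along its x axis, 22 mm thick; origin: on the bench under its middle. Leave alone.
- dish: blue saucer, 110 mm across, 18 mm high; origin: centre of its underside. Leave alone.
- brush: small brush lying on the bench, about 170 mm long along its x axis; origin on the bench under it. Leave alone.
- vise: cast-iron vise fixed to the bench, about 200 mm by 200 mm, holding a split bamboo tube crosswise in its jaws, 140 mm high; origin: centre of its base plate, on the bench. Keep clear.
Mind the look-alikes: they are no part of the job. What is shaped like the cup but blue or green is not meant.

How it is judged:
At the end, for the whole second after the job is handed in: The middle of the cup's foot is within 5 mm of the centre of the plinth's top, the cup stands on the plinth (foot within 3 mm of the top's height), upright (within 0.06 rad) and at rest, and the plinth is within 8 mm of where it was (horizontal distance between cup and plinth_top below 0.005 m and z of cup in the frame of plinth_top between -0.003 and 0.003 m and angle between cup's own z axis and vertical below 0.06 rad and linear speed of cup below 0.01 m/s and angular speed of cup below 0.1 rad/s and distance of plinth from where it was at the start of the episode below 0.008 m); the robot touches nothing.
It fails at once if the cup is tipped more than 0.28 rad or knocked off the plinth (angle between cup's own z axis and vertical above 0.28 rad or z of cup in the frame of plinth_top below -0.012 m).
It fails at once if the cup is lifted off the plinth (foot raised 3 mm while level, or 7 mm at all) ((z of cup in the frame of plinth_top above 0.003 m and angle between cup's own z axis and vertical below 0.1 rad) or z of cup in the frame of plinth_top above 0.007 m).
It fails at once if the cup is gripped or struck: the fingers or arm press on it with more than 5 N (contact force between any of the fingers, the arm and cup above 5 N).
It fails at once if the plinth is shifted more than 8 mm (distance of plinth from where it was at the start of the episode above 0.008 m).
It fails at once if something else on the bench is disturbed (moved more than 15 mm, or the vise bumped with more than 10 N) (distance of any of jar, glue, brushpot, burnisher, dish, brush from where it was at the start of the episode above 0.015 m or contact force between any of the fingers, the arm and vise above 10 N).
It also fails if it takes over 64 s, if anything falls off the work surface, if the arm or the gripper's body presses on something with over 40 N, if the wrist force passes 120 N, or if a joint passes its speed limit or range.

## Working session

There is one attempt and no reset: what is moved stays moved. The work goes in short steps, Python scripts to look and compute and a tool call to move; the robot and the scene stay as the last step left them, time stands still between calls to the robot, and variables do not carry over. Pictures are saved under pics/ and viewed, about 8 in all and at most 12, crops included, and the job is handed in when it is done.

Besides the shell and the picture viewer there is one more tool, called as name(argument=value, ...), one argument or row to a line, values as JSON. jog_arm: Moves the arm, as the interface text tells. Shift numbers are shares of 20 cm and turn numbers shares of 180 degrees, none past 1 either way. Its arguments: {"type":"object","properties":{"plan":{"type":"array","items":{"type":"object","properties":{"x":{"type":"number","minimum":-1,"maximum":1},"y":{"type":"number","minimum":-1,"maximum":1},"z":{"type":"number","minimum":-1,"maximum":1},"wx":{"type":"number","minimum":-1,"maximum":1},"wy":{"type":"number","minimum":-1,"maximum":1},"wz":{"type":"number","minimum":-1,"maximum":1}}}},"hand":{"type":"number"},"grip_force":{"type":"number"}},"required":["plan"]}

```bash
mkdir -p pics; ls; python3 - <<'E'
from station import monitor,cams,bot,finder
import cv2,numpy as np
o=monitor.get_obs();print(o['t'],o['eef_pos'],o['tool_rot'],o['gripper_width'])
for c in ['scene','top']:
    im=cams.read_camera(c);cv2.imwrite(f'pics/{c}0.png',im[...,::-1])
    k=cams.get_calibration(c);E=k['extrinsics'];print(c,k['fx'],k['cx'],k['cy'],'pos',-E[:3,:3].T@E[:3,3])
    for t in ['cup','plinth','plinth_top']:
        print(t,[(np.round(d['location']),round(d['confidence'],2)) for d in finder.place_of(c,t)])
E
```

```text
pics
0.0 [ 0.26747323 -0.6191092   0.23034845] [-8.51629210e-04  9.79281119e-01  2.02503605e-01 -2.32642755e-04] 1.003469484233864
scene 536.8705774717571 319.82977063003545 228.47417267015476 pos [ 1.71087089 -0.1749531   0.82093088]
cup [(array([402., 204.]), 0.73), (array([354., 209.]), 0.62), (array([383., 217.]), 0.57)]
plinth [(array([389., 241.]), 0.96)]
plinth_top [(array([475., 250.]), 0.61), (array([393., 223.]), 0.56)]
top 547.4911908280501 327.9425039739884 246.9599133673125 pos [ 0.36263192 -0.09757821  1.15089836]
cup [(array([277., 326.]), 0.68), (array([242., 254.]), 0.65), (array([201., 338.]), 0.61)]
plinth [(array([241., 259.]), 0.87)]
plinth_top []
```

View pics/top0.png

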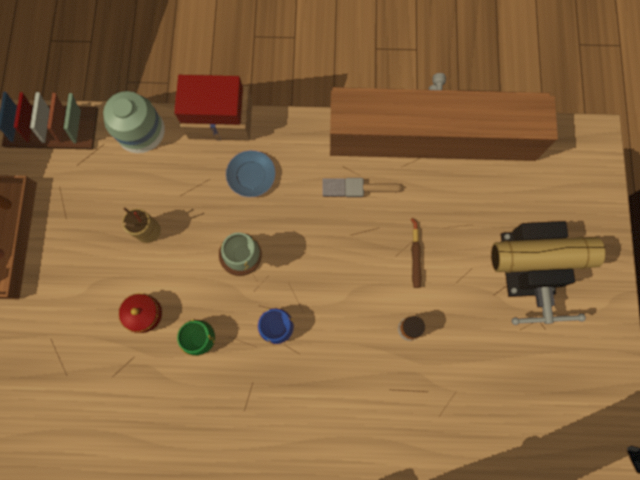

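View pics/scene0.png

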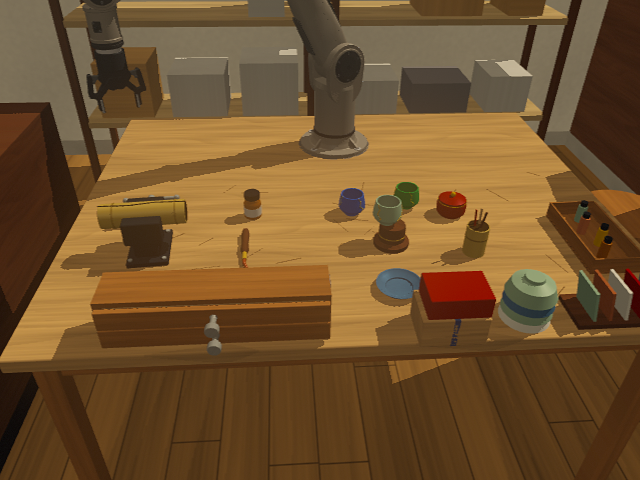

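Candidates in top view: celadon cup on the plinth (240,254), blue look-alike (276,326), green look-alike (196,338). I choose the celadon one on the plinth and will check it from the wrist.

```bash
cat > h.py <<'E'
from station import monitor,cams,bot,finder
import cv2,numpy as np
from scipy.spatial.transform import Rotation as R
def ray(k,uv,z):
    E=k['extrinsics'];c=-E[:3,:3].T@E[:3,3]
    d=E[:3,:3].T@np.array([(uv[0]-k['cx'])/k['fx'],(uv[1]-k['cy'])/k['fy'],1]);return c+d*(z-c[2])/d[2]
def proj(k,p):
    q=np.atleast_2d(p)@k['extrinsics'][:3,:3].T+k['extrinsics'][:3,3]
    return q[:,:2]/q[:,2:]*[k['fx'],k['fy']]+[k['cx'],k['cy']]
def rot(o): return R.from_quat(np.roll(o['tool_rot'],-1))
def togo(p,Rm=None):
    o=monitor.get_obs();r=rot(o);d=r.inv().apply(np.array(p)-o['eef_pos'])/.2
    w=(r.inv()*(Rm if Rm is not None else r)).as_rotvec()/np.pi
    print('t',round(o['t'],2),'tcp',o['eef_pos'].round(4),'F',np.round(o['contact_force'],2),'shift',d.round(4),'turn',w.round(4))
E
python3 - <<'E'
from h import *
k=cams.get_calibration('top');print(k['extrinsics'][:3,:3].round(2))
for n,uv,z in [('plinth',(241,259),0),('cup',(242,254),.06),('cuprim',(240,248),.122),('blue',(276,326),0),('green',(196,338),0),('jar',(140,318),0),('brushpot',(140,232),.0),('dish',(250,175),0)]: print(n,ray(k,uv,z).round(3))
k=cams.get_calibration('scene');print('scene plinth',ray(k,(389,241),0).round(3),'cup',ray(k,(383,217),.06).round(3))
k=cams.get_calibration('wrist');o=monitor.get_obs();E=k['extrinsics'];r=rot(o)
print(k['fx'],'tool R\n',r.as_matrix().round(3));print('cam in tool',r.inv().apply(-E[:3,:3].T@E[:3,3]-o['eef_pos']).round(3),'axes\n',(r.inv().as_matrix()@E[:3,:3].T).round(3))
E
```

```text
[[ 0.03 -1.    0.  ]
 [-0.98 -0.03 -0.22]
 [ 0.22  0.   -0.98]]
plinth [0.587 0.093 0.   ]
cup [0.586 0.082 0.06 ]
cuprim [0.585 0.076 0.122]
blue [0.447 0.011 0.   ]
green [0.418 0.176 0.   ]
jar [0.456 0.296 0.   ]
brushpot [0.641 0.315 0.   ]
dish [0.777 0.085 0.   ]
scene plinth [0.593 0.093 0.   ] cup [0.57  0.076 0.06 ]
407.5625648247653 tool R
 [[ 0.918  0.397 -0.   ]
 [ 0.397 -0.918  0.   ]
 [-0.    -0.    -1.   ]]
cam in tool [ 0.067 -0.002 -0.143] axes
 [[ 0.    -0.965 -0.264]
 [ 1.     0.    -0.001]
 [ 0.001 -0.264  0.965]]
```

jog_arm(
  plan=[
    {"x": 0.45, "y": -0.38},
    {"x": 0.91, "y": -0.76},
    {"x": 0.91, "y": -0.76},
    {"x": 0.91, "y": -0.76},
    {"x": 0.91, "y": -0.76},
    {"x": 0.91, "y": -0.76},
    {"x": 0.91, "y": -0.76},
  ],
  hand=-1,
)

```text
invalid input at $.plan[0]: expected keys x, y, z, wx, wy, wz
```

jog_arm(
  plan=[
    {"x": 0.91, "y": -0.76},
    {"x": 0.91, "y": -0.76},
    {"x": 0.91, "y": -0.76},
    {"x": 0.91, "y": -0.76},
    {"x": 0.91, "y": -0.76},
    {"x": 0.91, "y": -0.76},
  ],
)

```text
invalid input at $.plan[0]: expected keys x, y, z, wx, wy, wz
```

jog_arm(
  plan=[
    {"x": 0.91, "y": -0.76, "wz": -0.37},
    {"x": 0.91, "y": -0.76, "wz": -0.37},
    {"x": 0.91, "y": -0.76, "wz": -0.37},
    {"x": 0.91, "y": -0.76, "wz": -0.37},
    {"x": 0.91, "y": -0.76, "wz": -0.37},
    {"x": 0.91, "y": -0.76, "wz": -0.37},
    {"x": 0.91, "y": -0.76, "wz": -0.37},
    {"x": 0.91, "y": -0.76, "wz": -0.37},
    {"x": 0.91, "y": -0.76, "wz": -0.37},
    {"x": 0.91, "y": -0.76, "wz": -0.37},
    {"x": 0.91, "y": -0.76, "wz": -0.37},
  ],
)

```text
invalid input at $.plan[0]: expected keys x, y, z, wx, wy, wz
```

```bash
python3 - <<'E'
from h import *
o=monitor.get_obs();im=cams.read_camera('wrist');cv2.imwrite('pics/w1.png',im[...,::-1])
k=cams.get_calibration('wrist');E=k['extrinsics']
print(o['t'],o['eef_pos'],o['q'].round(2) if hasattr(o['q'],'round') else o['q'],'tool x',rot(o).as_matrix()[:,0].round(3),'cam',(-E[:3,:3].T@E[:3,3]).round(3))
for t in ['cup','plinth','plinth_top']:
    for d in finder.place_of('wrist',t): print(t,np.round(d['location'],1),round(d['confidence'],2),ray(k,d['location'],0 if t=='plinth' else .06).round(4))
E
```

```text
0.4 [ 0.2676706  -0.61958462  0.23117097] [ 1.05  0.48  0.02  1.56 -0.01  1.11 -0.08] tool x [ 0.918  0.397 -0.   ] cam [ 0.329 -0.592  0.374]
```

View pics/w1.png

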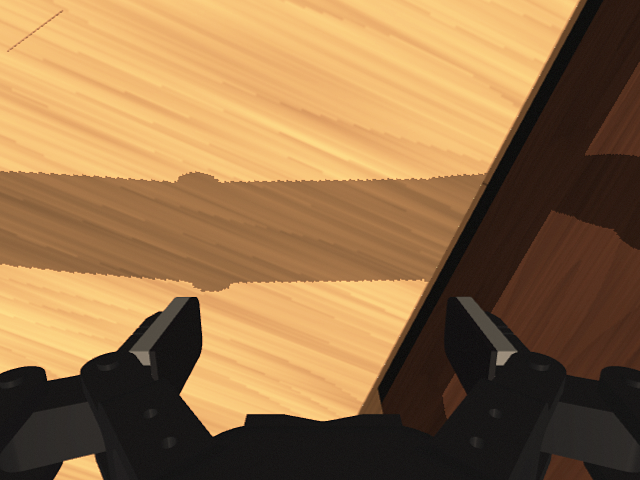

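The picture shows bare bench and the open fingers at the bottom; the moves were refused because all keys are needed.

jog_arm(
  plan=[
    {"x": 0.91, "y": -0.76, "z": 0, "wx": 0, "wy": 0, "wz": 0},
    {"x": 0.91, "y": -0.76, "z": 0, "wx": 0, "wy": 0, "wz": 0},
    {"x": 0.91, "y": -0.76, "z": 0, "wx": 0, "wy": 0, "wz": 0},
    {"x": 0.91, "y": -0.76, "z": 0, "wx": 0, "wy": 0, "wz": 0},
    {"x": 0.91, "y": -0.76, "z": 0, "wx": 0, "wy": 0, "wz": 0},
    {"x": 0.91, "y": -0.76, "z": 0, "wx": 0, "wy": 0, "wz": 0},
    {"x": 0.91, "y": -0.76, "z": 0, "wx": 0, "wy": 0, "wz": 0},
  ],
  hand=-1,
)

```text
t: 1.18
eef_pos: [0.3789, -0.4012, 0.2317]
tool_rot: [-0.001, 0.978, 0.207, 0.001]
contact_force: [0.3, 0.3, 0.2]
gripper_width: 0.009
```

jog_arm(
  plan=[
    {"x": 0.91, "y": -0.76, "z": 0, "wx": 0, "wy": 0, "wz": 0},
    {"x": 0.91, "y": -0.76, "z": 0, "wx": 0, "wy": 0, "wz": 0},
    {"x": 0.91, "y": -0.76, "z": 0, "wx": 0, "wy": 0, "wz": 0},
    {"x": 0.91, "y": -0.76, "z": 0, "wx": 0, "wy": 0, "wz": 0},
    {"x": 0.91, "y": -0.76, "z": 0, "wx": 0, "wy": 0, "wz": 0},
    {"x": 0.91, "y": -0.76, "z": 0, "wx": 0, "wy": 0, "wz": 0},
    {"x": 0.91, "y": -0.76, "z": 0, "wx": 0, "wy": 0, "wz": 0},
  ],
)

```text
t: 1.77
eef_pos: [0.4874, -0.1803, 0.2331]
tool_rot: [-0.002, 0.977, 0.213, 0.003]
contact_force: [0.3, -0.3, -0.1]
gripper_width: 0.001
```

jog_arm(
  plan=[
    {"x": 0.91, "y": -0.76, "z": 0, "wx": 0, "wy": 0, "wz": -0.37},
    {"x": 0.91, "y": -0.76, "z": 0, "wx": 0, "wy": 0, "wz": -0.37},
    {"x": 0.91, "y": -0.76, "z": 0, "wx": 0, "wy": 0, "wz": -0.37},
    {"x": 0.91, "y": -0.76, "z": 0, "wx": 0, "wy": 0, "wz": -0.37},
    {"x": 0.91, "y": -0.76, "z": 0, "wx": 0, "wy": 0, "wz": -0.37},
    {"x": 0.91, "y": -0.76, "z": 0, "wx": 0, "wy": 0, "wz": -0.37},
    {"x": 0.91, "y": -0.76, "z": 0, "wx": 0, "wy": 0, "wz": -0.37},
    {"x": 0.91, "y": -0.76, "z": 0, "wx": 0, "wy": 0, "wz": -0.37},
    {"x": 0.91, "y": -0.76, "z": 0, "wx": 0, "wy": 0, "wz": -0.37},
    {"x": 0.91, "y": -0.76, "z": 0, "wx": 0, "wy": 0, "wz": -0.37},
    {"x": 0.91, "y": -0.76, "z": 0, "wx": 0, "wy": 0, "wz": -0.37},
    {"x": 0.91, "y": -0.76, "z": 0, "wx": 0, "wy": 0, "wz": -0.37},
  ],
)

```text
t: 2.77
eef_pos: [0.5899, 0.0329, 0.2348]
tool_rot: [-0.0, 0.701, 0.713, 0.004]
contact_force: [0.1, -0.5, -0.0]
gripper_width: -0.003
```

```bash
cat > look.py <<'E'
from h import *
import sys
o=monitor.get_obs();im=cams.read_camera('wrist');cv2.imwrite(f'pics/{sys.argv[1]}.png',im[...,::-1])
k=cams.get_calibration('wrist');E=k['extrinsics'];np.savez(f'pics/{sys.argv[1]}.npz',**k)
print(o['t'],o['eef_pos'].round(4),'F',np.round(o['contact_force'],2),'tool x',rot(o).as_matrix()[:,0].round(3),'cam',(-E[:3,:3].T@E[:3,3]).round(3))
for t in ['cup','plinth','plinth_top']:
    for d in finder.place_of('wrist',t): print(t,np.round(d['location'],1),round(d['confidence'],2),ray(k,d['location'],0 if t=='plinth' else .06).round(4))
E
python3 look.py w2
```

```text
2.7667 [0.5899 0.0329 0.2348] F [ 0.05 -0.5  -0.03] tool x [-0.018  1.     0.006] cam [0.587 0.1   0.378]
cup [169.3 219.9] 0.84 [0.4679 0.0255 0.06  ]
cup [122.4  38.8] 0.61 [0.445  0.1577 0.06  ]
```

View pics/w2.png

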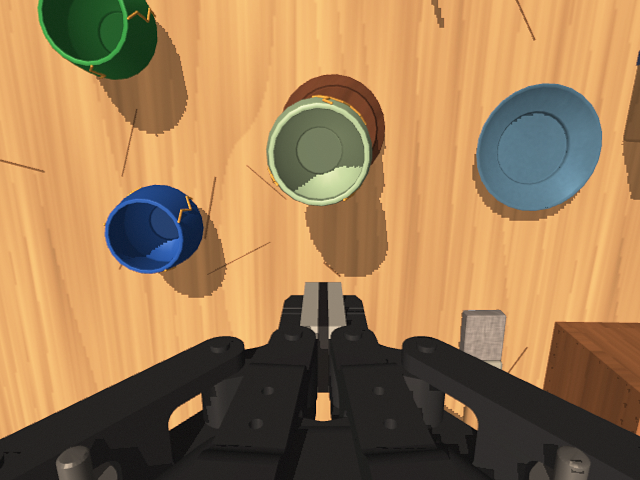

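The wrist view shows the gold-seamed celadon cup at (319,152), overhanging the plinth (its visible part at ~(340,120)) toward −y and a bit −x; the blue (155,230) and green (98,25) ones are the look-alikes.

```bash
cat > fit.py <<'E'
from h import *
import sys
from scipy.optimize import minimize
CUP=[(20,60),(37,82),(37,87),(31.5,122)];PL=[(46,0),(46,12),(34,12),(32,60)]
a=np.linspace(0,2*np.pi,90)
def sil(k,xy,prof,S=4):
    P=np.vstack([np.c_[xy[0]+r/1e3*np.cos(a),xy[1]+r/1e3*np.sin(a),0*a+z/1e3] for r,z in prof])
    m=np.zeros((480*S,640*S),np.uint8)
    for i in range(0,len(P)-90,90):   # hull of each frustum
        cv2.fillConvexPoly(m,cv2.convexHull(((proj(k,P[i:i+180])+.5)*S).astype(np.float32)).round().astype(np.int32),255)
    return cv2.resize(m,(640,480),interpolation=cv2.INTER_AREA)/255.
def big(m,seed):
    n,l,s,c=cv2.connectedComponentsWithStats(m.astype(np.uint8));
    return l==(1+np.argmax(s[1:,4]/(1+np.hypot(*(c[1:]-seed).T)**2)))
def run(name,x0=(.58,.08),p0=(.589,.093)):
    im=cv2.imread(f'pics/{name}.png');k=dict(np.load(f'pics/{name}.npz'))
    hsv=cv2.cvtColor(im,cv2.COLOR_BGR2HSV);H,S,V=[hsv[...,i].astype(int) for i in range(3)]
    near=np.hypot(*(np.moveaxis(np.indices((480,640))[::-1],0,-1)-proj(k,[*x0,.1])[0]).T).T<130
    cup=big((H>27)&(H<60)&(S<130)&(V>60)&near,proj(k,[*x0,.1])[0]);cup=cv2.morphologyEx(cup.astype(np.uint8),cv2.MORPH_CLOSE,np.ones((9,9)))
    f=lambda x:np.abs(sil(k,x,CUP)-cup).sum()
    opt=dict(initial_simplex=None,xatol=5e-5,fatol=.5)
    def mini(f,x0):
        x0=np.array(x0);o=dict(opt,initial_simplex=x0+.006*np.array([[0,0],[1,0],[0,1]]));return minimize(f,x0,method='Nelder-Mead',options=o)
    rc=mini(f,x0)
    cs=sil(k,rc.x,CUP);free=cv2.dilate((cs>0).astype(np.uint8),np.ones((5,5)))==0
    pl=big((H<11)&(S>110)&(V<140)&near,proj(k,[*p0,.03])[0])
    g=lambda x:(np.abs(sil(k,x,PL)-pl)*free).sum()
    rp=mini(g,p0)
    print('cup',rc.x.round(4),rc.fun.round(),'plinth',rp.x.round(4),rp.fun.round(),'need(mm)',((rp.x-rc.x)*1e3).round(1),'maskpx',cup.sum(),pl.sum())
    for m,c in((cs,(0,0,255)),(sil(k,rp.x,PL),(255,0,255))):
        cv2.drawContours(im,cv2.findContours((m>.5).astype(np.uint8),0,1)[0],-1,c,1)
    im[pl&(np.indices(pl.shape).sum(0)%4==0)]=(255,255,0)
    u,v=proj(k,[*rc.x,.08])[0].astype(int);c=im[max(v-110,0):v+110,max(u-130,0):u+130]
    cv2.imwrite(f'pics/{name}_fit.png',cv2.resize(c,None,fx=2.5,fy=2.5))
    return rc.x,rp.x
if __name__=='__main__': run(sys.argv[1])
E
python3 fit.py w2
```

```text
cup [0.5867 0.0824] 209.0 plinth [0.597  0.0962] 151.0 need(mm) [10.3 13.8] maskpx 8877 2350
```

View pics/w2_fit.png

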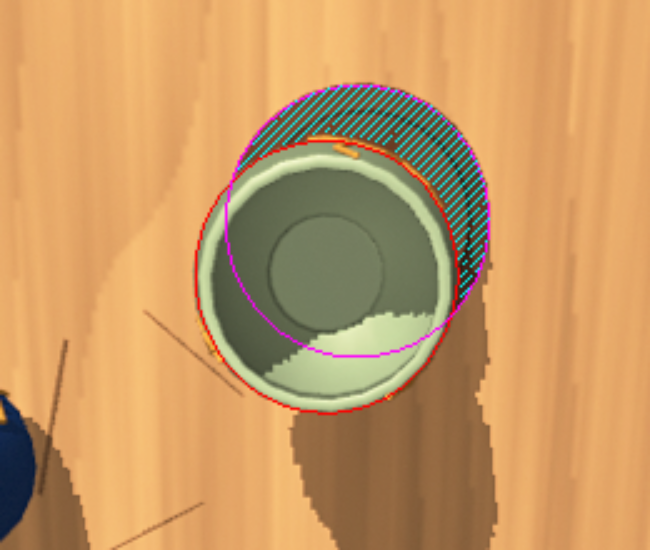

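The fit lies well on both outlines: cup must move about (+10, +14) mm, 17 mm along a heading of 53°. I'll turn the tool so its x axis points that way and come down behind the cup.

```bash
cat > go.py <<'E'
from h import *
import sys
# args: ang(deg) standoff(mm from cup centre) z cupx cupy
ang,s,z,cx,cy=map(float,sys.argv[1:]);c,n=np.cos(np.radians(ang)),np.sin(np.radians(ang))
togo([cx-c*s/1e3,cy-n*s/1e3,z],R.from_matrix(np.array([[c,n,0],[n,-c,0],[0,0,-1]])))
E
python3 go.py 53 65 .2 .5867 .0824
```

```text
t 2.97 tcp [0.5898 0.0334 0.2349] F [-0.54 -0.31  0.29] shift [-0.0116 -0.2121  0.1735] turn [ 0.001  -0.0023  0.2117]
```

jog_arm(
  plan=[
    {"x": -0.012, "y": -0.212, "z": 0.173, "wx": 0.001, "wy": -0.002, "wz": 0.212},
    {"x": -0.012, "y": -0.212, "z": 0.173, "wx": 0.001, "wy": -0.002, "wz": 0.212},
    {"x": -0.012, "y": -0.212, "z": 0.173, "wx": 0.001, "wy": -0.002, "wz": 0.212},
    {"x": -0.012, "y": -0.212, "z": 0.173, "wx": 0.001, "wy": -0.002, "wz": 0.212},
    {"x": -0.012, "y": -0.212, "z": 0.173, "wx": 0.001, "wy": -0.002, "wz": 0.212},
    {"x": -0.012, "y": -0.212, "z": 0.173, "wx": 0.001, "wy": -0.002, "wz": 0.212},
    {"x": -0.012, "y": -0.212, "z": 0.173, "wx": 0.001, "wy": -0.002, "wz": 0.212},
    {"x": -0.012, "y": -0.212, "z": 0.173, "wx": 0.001, "wy": -0.002, "wz": 0.212},
    {"x": -0.012, "y": -0.212, "z": 0.173, "wx": 0.001, "wy": -0.002, "wz": 0.212},
  ],
)

```text
t: 3.72
eef_pos: [0.5476, 0.0304, 0.2002]
tool_rot: [-0.0, 0.895, 0.446, 0.0]
contact_force: [0.1, -0.2, 0.5]
gripper_width: 0.0
```

```bash
python3 look.py w3; python3 fit.py w3; python3 go.py 53 65 .072 .5867 .0824
```

```text
3.7167 [0.5476 0.0304 0.2002] F [ 0.09 -0.2   0.49] tool x [0.601 0.799 0.001] cam [0.587 0.085 0.343]
cup [246.7 289.4] 0.92 [0.4698 0.0238 0.06  ]
cup [324.9 125.2] 0.81 [0.5876 0.0834 0.06  ]
cup [ 98.6 165.1] 0.64 [0.4473 0.1559 0.06  ]
cup [0.5866 0.0825] 166.0 plinth [0.5968 0.0962] 187.0 need(mm) [10.2 13.7] maskpx 12108 2181
t 3.92 tcp [0.5476 0.0303 0.2001] F [ 0.06 -0.75  0.51] shift [ 2.000e-04 -4.000e-04  6.404e-01] turn [-0.0001 -0.0003 -0.0002]
```

jog_arm(
  plan=[
    {"x": 0, "y": 0, "z": 0.2, "wx": 0, "wy": 0, "wz": 0},
    {"x": 0, "y": 0, "z": 0.35, "wx": 0, "wy": 0, "wz": 0},
    {"x": 0, "y": 0, "z": 0.48, "wx": 0, "wy": 0, "wz": 0},
    {"x": 0, "y": 0, "z": 0.58, "wx": 0, "wy": 0, "wz": 0},
    {"x": 0, "y": 0, "z": 0.64, "wx": 0, "wy": 0, "wz": 0},
    {"x": 0, "y": 0, "z": 0.64, "wx": 0, "wy": 0, "wz": 0},
    {"x": 0, "y": 0, "z": 0.64, "wx": 0, "wy": 0, "wz": 0},
  ],
)

```text
t: 4.5
eef_pos: [0.5477, 0.0306, 0.0722]
tool_rot: [-0.0, 0.895, 0.446, 0.0]
contact_force: [-0.2, 0.3, -0.0]
gripper_width: -0.001
```

```bash
python3 look.py w4; python3 fit.py w4; python3 go.py 53 51 .072 .5867 .0824
```

```text
4.5 [0.5477 0.0306 0.0722] F [-0.21  0.26 -0.01] tool x [0.602 0.798 0.001] cam [0.588 0.085 0.216]
cup [328.6 133. ] 0.57 [0.5877 0.0813 0.06  ]
t 4.7 tcp [0.5487 0.0306 0.0735] F [ 0.23 -0.3   0.47] shift [ 0.0663 -0.0044  0.0078] turn [ 0.0005 -0.0008 -0.0002]Traceback (most recent call last):
  File "fit.py", line 36, in <module>
    if __name__=='__main__': run(sys.argv[1])
                             ~~~^^^^^^^^^^^^^
  File "fit.py", line 26, in run
    pl=big((H<11)&(S>110)&(V<140)&near,proj(k,[*p0,.03])[0])
  File "fit.py", line 14, in big
    return l==(1+np.argmax(s[1:,4]/(1+np.hypot(*(c[1:]-seed).T)**2)))
                 ~~~~~~~~~^^^^^^^^^^^^^^^^^^^^^^^^^^^^^^^^^^^^^^^^^^
    return _wrapfunc(a, 'argmax', axis=axis, out=out, **kwds)
    return bound(*args, **kwds)
ValueError: attempt to get argmax of an empty sequence
```

View pics/w4.png

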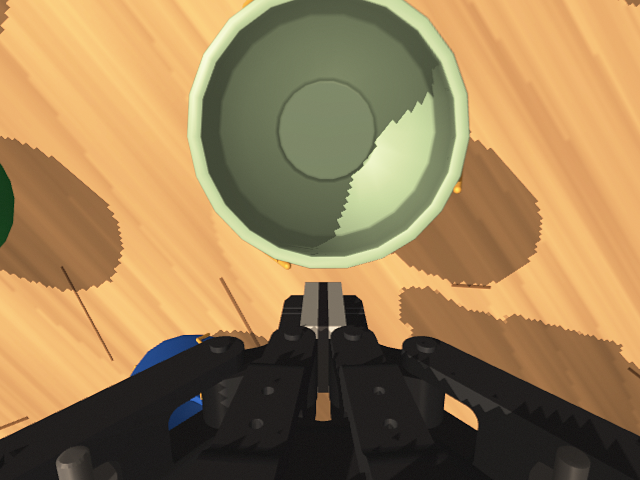

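The view shows the shut fingertips (323,283) just short of the cup (rim edge at row 268), with clear space around. Now I advance to near contact, then a slow push.

jog_arm(
  plan=[
    {"x": 0.02, "y": -0.002, "z": 0.004, "wx": 0, "wy": 0, "wz": 0},
    {"x": 0.04, "y": -0.003, "z": 0.004, "wx": 0, "wy": 0, "wz": 0},
    {"x": 0.055, "y": -0.003, "z": 0.004, "wx": 0, "wy": 0, "wz": 0},
    {"x": 0.062, "y": -0.003, "z": 0.004, "wx": 0, "wy": 0, "wz": 0},
    {"x": 0.062, "y": -0.003, "z": 0.004, "wx": 0, "wy": 0, "wz": 0},
  ],
)

```text
t: 5.12
eef_pos: [0.5561, 0.0415, 0.0729]
tool_rot: [0.0, 0.895, 0.446, 0.002]
contact_force: [0.0, -0.0, 0.1]
gripper_width: -0.001
```

jog_arm(
  plan=[
    {"x": 0.004, "y": 0, "z": 0, "wx": 0, "wy": 0, "wz": 0},
    {"x": 0.009, "y": 0, "z": 0, "wx": 0, "wy": 0, "wz": 0},
    {"x": 0.014, "y": 0, "z": 0, "wx": 0, "wy": 0, "wz": 0},
    {"x": 0.019, "y": 0, "z": 0, "wx": 0, "wy": 0, "wz": 0},
    {"x": 0.024, "y": 0, "z": 0, "wx": 0, "wy": 0, "wz": 0},
    {"x": 0.029, "y": 0, "z": 0, "wx": 0, "wy": 0, "wz": 0},
    {"x": 0.034, "y": 0, "z": 0, "wx": 0, "wy": 0, "wz": 0},
    {"x": 0.039, "y": 0, "z": 0, "wx": 0, "wy": 0, "wz": 0},
    {"x": 0.044, "y": 0, "z": 0, "wx": 0, "wy": 0, "wz": 0},
    {"x": 0.049, "y": 0, "z": 0, "wx": 0, "wy": 0, "wz": 0},
    {"x": 0.053, "y": 0, "z": 0, "wx": 0, "wy": 0, "wz": 0},
    {"x": 0.055, "y": 0, "z": 0, "wx": 0, "wy": 0, "wz": 0},
  ],
)

```text
t: 6.12
eef_pos: [0.5628, 0.0505, 0.0729]
tool_rot: [0.0, 0.895, 0.446, 0.002]
contact_force: [-0.1, -1.1, -0.5]
gripper_width: 0.004
```

```bash
sed -i "s/^    pl=big/    if '-c' in sys.argv: print('cup',rc.x.round(4),rc.fun); return\n    pl=big/" fit.py; python3 look.py w5; python3 fit.py w4 -c;python3 fit.py w5 -c; python3 go.py 53 48 .072 .5968 .0962
```

```text
6.1167 [0.5628 0.0505 0.0729] F [-0.1  -1.11 -0.53] tool x [0.602 0.799 0.003] cam [0.602 0.105 0.216]
cup [323.7 174.9] 0.92 [0.5913 0.0899 0.06  ]
cup [213.5 406.7] 0.85 [0.49   0.0371 0.06  ]
cup [0.5789 0.0772] 12019.466666666667
cup [0.5827 0.0828] 12779.494117647057
t 6.32 tcp [0.5628 0.0504 0.073 ] F [ 0.44 -0.7  -0.06] shift [ 0.0451 -0.0019  0.0051] turn [ 0.0006 -0.0011  0.0001]
```

View pics/w5.png

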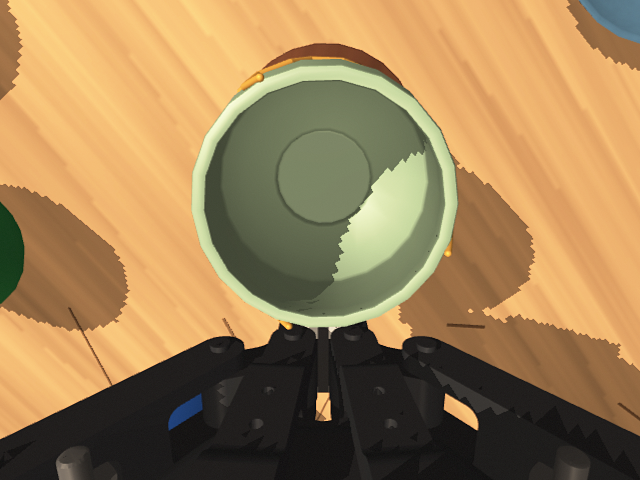

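The cup (rim centre ≈(323,190)) has slid about 8 mm, upright, with the plinth edge still showing above it at (325,50). About 9 mm is left. I'll back off slightly, raise 4 mm so the knuckles clear the rim, and push on slowly.

jog_arm(
  plan=[
    {"x": -0.01, "y": 0, "z": 0, "wx": 0, "wy": 0, "wz": 0},
    {"x": -0.012, "y": -0.002, "z": -0.01, "wx": 0, "wy": -0.001, "wz": 0},
    {"x": -0.012, "y": -0.002, "z": -0.02, "wx": 0, "wy": -0.001, "wz": 0},
    {"x": -0.006, "y": -0.002, "z": -0.02, "wx": 0, "wy": -0.001, "wz": 0},
    {"x": 0, "y": -0.002, "z": -0.02, "wx": 0, "wy": -0.001, "wz": 0},
    {"x": 0.005, "y": -0.002, "z": -0.02, "wx": 0, "wy": -0.001, "wz": 0},
    {"x": 0.01, "y": -0.002, "z": -0.02, "wx": 0, "wy": -0.001, "wz": 0},
    {"x": 0.015, "y": -0.002, "z": -0.02, "wx": 0, "wy": -0.001, "wz": 0},
    {"x": 0.02, "y": -0.002, "z": -0.02, "wx": 0, "wy": -0.001, "wz": 0},
    {"x": 0.025, "y": -0.002, "z": -0.02, "wx": 0, "wy": -0.001, "wz": 0},
    {"x": 0.03, "y": -0.002, "z": -0.02, "wx": 0, "wy": -0.001, "wz": 0},
    {"x": 0.032, "y": -0.002, "z": -0.02, "wx": 0, "wy": -0.001, "wz": 0},
  ],
)

```text
t: 7.32
eef_pos: [0.5664, 0.056, 0.0769]
tool_rot: [0.001, 0.895, 0.446, 0.001]
contact_force: [-1.2, -0.7, 0.9]
gripper_width: 0.004
```

```bash
python3 look.py w6; python3 go.py 53 48 .076 .5968 .0962
```

```text
7.3167 [0.5664 0.056  0.0769] F [-1.24 -0.74  0.94] tool x [0.602 0.799 0.   ] cam [0.606 0.111 0.22 ]
cup [324.  174.7] 0.6 [0.5947 0.095  0.06  ]
t 7.52 tcp [0.5664 0.056  0.077 ] F [-0.57 -0.8  -0.58] shift [0.0122 0.0005 0.005 ] turn [ 0.0006 -0.0002  0.0001]
```

About 2.4 mm remain. I'll withdraw and measure from above before the last nudge.

jog_arm(
  plan=[
    {"x": -0.03, "y": 0, "z": 0, "wx": 0, "wy": 0, "wz": 0},
    {"x": -0.09, "y": 0, "z": 0, "wx": 0, "wy": 0, "wz": 0},
    {"x": -0.11, "y": 0, "z": -0.1, "wx": 0, "wy": 0, "wz": 0},
    {"x": -0.11, "y": 0, "z": -0.3, "wx": 0, "wy": 0, "wz": 0},
    {"x": -0.11, "y": 0, "z": -0.5, "wx": 0, "wy": 0, "wz": 0},
    {"x": -0.11, "y": 0, "z": -0.62, "wx": 0, "wy": 0, "wz": 0},
    {"x": -0.11, "y": 0, "z": -0.62, "wx": 0, "wy": 0, "wz": 0},
    {"x": -0.11, "y": 0, "z": -0.62, "wx": 0, "wy": 0, "wz": 0},
  ],
)

```text
t: 8.18
eef_pos: [0.5533, 0.0376, 0.2025]
tool_rot: [0.002, 0.895, 0.446, 0.002]
contact_force: [-0.1, 0.7, -1.4]
gripper_width: 0.001
```

```bash
python3 look.py w7; python3 fit.py w7; python3 go.py 53 65 .076 .5968 .0962
```

```text
8.1833 [0.5533 0.0376 0.2025] F [-0.1   0.72 -1.44] tool x [0.602 0.798 0.002] cam [0.592 0.092 0.344]
cup [243.8 298.2] 0.87 [0.4681 0.0264 0.06  ]
cup [320.2 116.1] 0.67 [0.5936 0.0968 0.06  ]
cup [101.2 176.8] 0.58 [0.4478 0.156  0.06  ]
t 8.38 tcp [0.5517 0.0379 0.1994] F [ 0.16  0.33 -0.44] shift [0.0447 0.0048 0.617 ] turn [-0.0001  0.0005  0.    ]Traceback (most recent call last):
  File "fit.py", line 37, in <module>
    if __name__=='__main__': run(sys.argv[1])
                             ~~~^^^^^^^^^^^^^
  File "fit.py", line 27, in run
    pl=big((H<11)&(S>110)&(V<140)&near,proj(k,[*p0,.03])[0])
  File "fit.py", line 14, in big
    return l==(1+np.argmax(s[1:,4]/(1+np.hypot(*(c[1:]-seed).T)**2)))
                 ~~~~~~~~~^^^^^^^^^^^^^^^^^^^^^^^^^^^^^^^^^^^^^^^^^^
    return _wrapfunc(a, 'argmax', axis=axis, out=out, **kwds)
    return bound(*args, **kwds)
ValueError: attempt to get argmax of an empty sequence
```

The plinth is now hidden from straight above, so I take an oblique view: back 80 mm with the tool tilted 40°.

jog_arm(
  plan=[
    {"x": -0.2, "y": 0, "z": 0, "wx": 0, "wy": 0.04, "wz": 0},
    {"x": -0.4, "y": 0, "z": 0, "wx": 0, "wy": 0.22, "wz": 0},
    {"x": -0.4, "y": 0, "z": 0, "wx": 0, "wy": 0.22, "wz": 0},
    {"x": -0.4, "y": 0, "z": 0, "wx": 0, "wy": 0.22, "wz": 0},
    {"x": -0.4, "y": 0, "z": 0, "wx": 0, "wy": 0.22, "wz": 0},
    {"x": -0.4, "y": 0, "z": 0, "wx": 0, "wy": 0.22, "wz": 0},
    {"x": -0.4, "y": 0, "z": 0, "wx": 0, "wy": 0.22, "wz": 0},
    {"x": -0.4, "y": 0, "z": 0, "wx": 0, "wy": 0.22, "wz": 0},
    {"x": -0.4, "y": 0, "z": 0, "wx": 0, "wy": 0.22, "wz": 0},
    {"x": -0.4, "y": 0, "z": 0, "wx": 0, "wy": 0.22, "wz": 0},
  ],
)

```text
t: 9.22
eef_pos: [0.5035, -0.0256, 0.1993]
tool_rot: [-0.151, 0.843, 0.42, 0.301]
contact_force: [0.4, 0.1, -0.4]
gripper_width: -0.001
```

```bash
sed -i 's/^def run(name,x0=(.58,.08),p0=(.589,.093))/def run(name,x0=(.595,.095),p0=(.5968,.0962))/' fit.py; python3 look.py w8; python3 fit.py w8
```

```text
9.2167 [ 0.5035 -0.0256  0.1993] F [ 0.39  0.1  -0.39] tool x [0.466 0.617 0.635] cam [ 0.48  -0.055  0.352]
cup [126.4 252.5] 0.95 [0.4283 0.129  0.06  ]
cup [325.5 173.4] 0.75 [0.5942 0.094  0.06  ]
plinth [325.3 201.1] 0.93 [0.5982 0.0991 0.    ]
cup [0.5952 0.0972] 233.0 plinth [0.5996 0.0997] 744.0 need(mm) [4.3 2.5] maskpx 8218 3587
```

View pics/w8_fit.png

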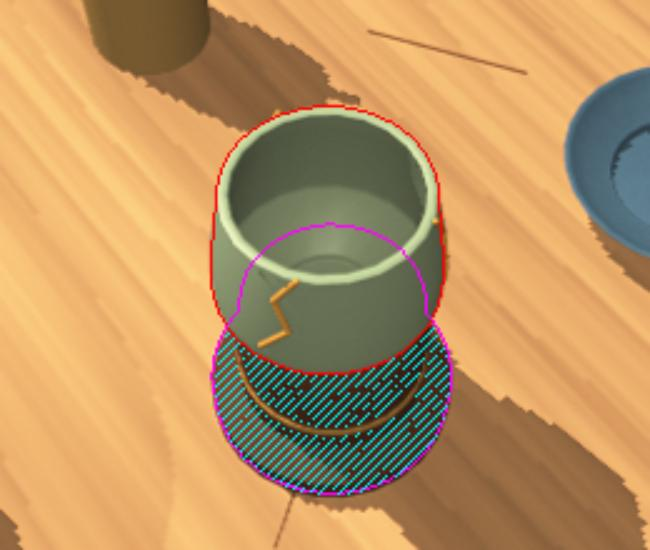

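The oblique fit sits on both outlines: cup still short by about (4.3, 2.5) mm. I'll take one cross view from heading 110° to firm this up before the last nudge.

```bash
sed -i 's/^    g=lambda/    pl=cv2.morphologyEx(pl.astype(np.uint8),cv2.MORPH_CLOSE,np.ones((7,7)))>0\n    g=lambda/' fit.py; python3 fit.py w8; cat > tilt.py <<'E'
from h import *
import sys
ang,s,z,tilt,cx,cy=map(float,sys.argv[1:]);c,n=np.cos(np.radians(ang)),np.sin(np.radians(ang))
togo([cx-c*s/1e3,cy-n*s/1e3,z],R.from_matrix(np.array([[c,n,0],[n,-c,0],[0,0,-1]]))*R.from_euler('y',tilt,degrees=True))
E
python3 tilt.py 110 150 .2 40 .597 .097
```

```text
cup [0.5952 0.0972] 233.0 plinth [0.5997 0.0995] 113.0 need(mm) [4.5 2.3] maskpx 8218 4231
t 9.42 tcp [ 0.5042 -0.0246  0.2001] F [ 0.18  0.31 -0.39] shift [0.2726 0.6349 0.2261] turn [ 0.202   0.0029 -0.2425]
```

jog_arm(
  plan=[
    {"x": 0.273, "y": 0.635, "z": 0.226, "wx": 0.202, "wy": 0.003, "wz": -0.242},
    {"x": 0.273, "y": 0.635, "z": 0.226, "wx": 0.202, "wy": 0.003, "wz": -0.242},
    {"x": 0.273, "y": 0.635, "z": 0.226, "wx": 0.202, "wy": 0.003, "wz": -0.242},
    {"x": 0.273, "y": 0.635, "z": 0.226, "wx": 0.202, "wy": 0.003, "wz": -0.242},
    {"x": 0.273, "y": 0.635, "z": 0.226, "wx": 0.202, "wy": 0.003, "wz": -0.242},
    {"x": 0.273, "y": 0.635, "z": 0.226, "wx": 0.202, "wy": 0.003, "wz": -0.242},
    {"x": 0.273, "y": 0.635, "z": 0.226, "wx": 0.202, "wy": 0.003, "wz": -0.242},
    {"x": 0.273, "y": 0.635, "z": 0.226, "wx": 0.202, "wy": 0.003, "wz": -0.242},
    {"x": 0.273, "y": 0.635, "z": 0.226, "wx": 0.202, "wy": 0.003, "wz": -0.242},
    {"x": 0.273, "y": 0.635, "z": 0.226, "wx": 0.202, "wy": 0.003, "wz": -0.242},
    {"x": 0.273, "y": 0.635, "z": 0.226, "wx": 0.202, "wy": 0.003, "wz": -0.242},
  ],
)

```text
t: 10.33
eef_pos: [0.6482, -0.0433, 0.2]
tool_rot: [-0.28, 0.54, 0.769, 0.196]
contact_force: [0.3, -0.2, -0.1]
gripper_width: -0.002
```

```bash
python3 look.py w9; python3 fit.py w9
```

```text
10.3333 [ 0.6482 -0.0433  0.2   ] F [ 0.28 -0.24 -0.08] tool x [-0.259  0.721  0.643] cam [ 0.661 -0.08   0.352]
cup [319.3 177.5] 0.88 [0.5948 0.0946 0.06  ]
cup [142.8 236.2] 0.8 [ 0.4825 -0.0036  0.06  ]
cup [194.7 107.1] 0.75 [0.4605 0.1275 0.06  ]
plinth [326.4 210.8] 0.92 [0.6008 0.0969 0.    ]
cup [0.5939 0.0953] 295.0 plinth [0.5963 0.098 ] 117.0 need(mm) [2.4 2.7] maskpx 8136 4459
```

View pics/w9_fit.png

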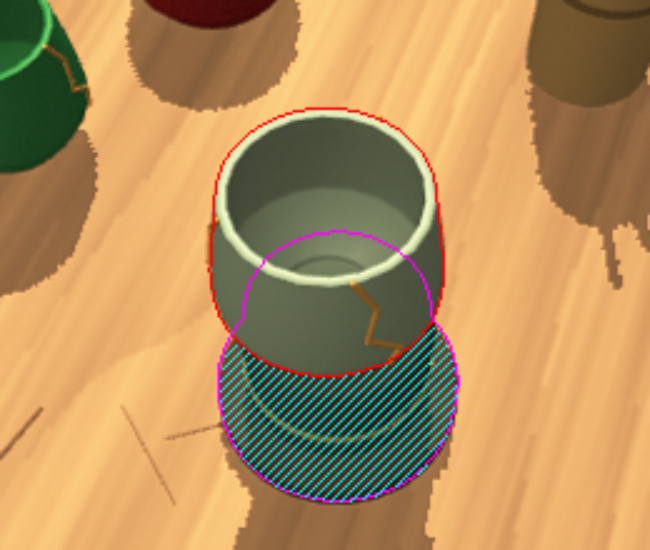

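Combining the two views' sideways components (the reliable ones; the depth parts share a bias of about 2 mm), the cup needs about +3.2 mm in x and +0.6 mm in y: a final small nudge on heading 10°.

```bash
python3 tilt.py 10 66 .2 0 .5953 .0944
```

```text
t 10.53 tcp [ 0.6479 -0.0446  0.2004] F [ 0.5  -0.04 -0.59] shift [ 0.611  -0.3369  0.5154] turn [-0.1928 -0.1618  0.5292]
```

jog_arm(
  plan=[
    {"x": 0.611, "y": -0.337, "z": 0.515, "wx": -0.193, "wy": -0.162, "wz": 0.529},
    {"x": 0.611, "y": -0.337, "z": 0.515, "wx": -0.193, "wy": -0.162, "wz": 0.529},
    {"x": 0.611, "y": -0.337, "z": 0.515, "wx": -0.193, "wy": -0.162, "wz": 0.529},
    {"x": 0.611, "y": -0.337, "z": 0.515, "wx": -0.193, "wy": -0.162, "wz": 0.529},
    {"x": 0.611, "y": -0.337, "z": 0.515, "wx": -0.193, "wy": -0.162, "wz": 0.529},
    {"x": 0.611, "y": -0.337, "z": 0.515, "wx": -0.193, "wy": -0.162, "wz": 0.529},
    {"x": 0.611, "y": -0.337, "z": 0.515, "wx": -0.193, "wy": -0.162, "wz": 0.529},
    {"x": 0.611, "y": -0.337, "z": 0.515, "wx": -0.193, "wy": -0.162, "wz": 0.529},
    {"x": 0.611, "y": -0.337, "z": 0.515, "wx": -0.193, "wy": -0.162, "wz": 0.529},
    {"x": 0.611, "y": -0.337, "z": 0.515, "wx": -0.193, "wy": -0.162, "wz": 0.529},
    {"x": 0.611, "y": -0.337, "z": 0.515, "wx": -0.193, "wy": -0.162, "wz": 0.529},
    {"x": 0.611, "y": -0.337, "z": 0.515, "wx": -0.193, "wy": -0.162, "wz": 0.529},
  ],
)

```text
t: 11.53
eef_pos: [0.5298, 0.0822, 0.2009]
tool_rot: [-0.059, 0.969, 0.236, 0.043]
contact_force: [0.8, -0.1, -0.0]
gripper_width: 0.001
```

```bash
python3 tilt.py 10 66 .2 0 .5953 .0944
```

```text
t 11.53 tcp [0.5298 0.0822 0.2009] F [ 0.84 -0.12 -0.02] shift [ 0.0033 -0.0016  0.0048] turn [-0.0349 -0.0304  0.0966]
```

jog_arm(
  plan=[
    {"x": 0.003, "y": -0.002, "z": 0.005, "wx": -0.035, "wy": -0.03, "wz": 0.097},
    {"x": 0.003, "y": -0.002, "z": 0.005, "wx": -0.035, "wy": -0.03, "wz": 0.097},
    {"x": 0.003, "y": -0.002, "z": 0.005, "wx": -0.035, "wy": -0.03, "wz": 0.097},
    {"x": 0.003, "y": -0.002, "z": 0.005, "wx": -0.035, "wy": -0.03, "wz": 0.097},
    {"x": 0.003, "y": -0.002, "z": 0.005, "wx": -0.035, "wy": -0.03, "wz": 0.097},
    {"x": 0.003, "y": -0.002, "z": 0.005, "wx": -0.035, "wy": -0.03, "wz": 0.097},
  ],
)

```text
t: 12.03
eef_pos: [0.5299, 0.0823, 0.2]
tool_rot: [-0.0, 0.996, 0.087, 0.001]
contact_force: [0.3, -0.5, -0.4]
gripper_width: -0.001
```

```bash
python3 look.py wa; python3 fit.py wa -c; python3 tilt.py 10 66 .077 0 .5953 .0944
```

```text
12.0333 [0.5299 0.0823 0.2   ] F [ 0.3  -0.5  -0.39] tool x [0.985 0.174 0.002] cam [0.595 0.095 0.343]
cup [383.3 307.8] 0.91 [0.4704 0.027  0.06  ]
cup [325.  123.5] 0.66 [0.5952 0.0938 0.06  ]
cup [207.6 307.3] 0.59 [0.4478 0.1578 0.06  ]
cup [0.5946 0.0954] 174.13725490196077
t 12.23 tcp [0.5301 0.082  0.2   ] F [0.1  0.12 0.18] shift [ 0.0011 -0.004   0.615 ] turn [-0.0001 -0.0004 -0.0006]
```

jog_arm(
  plan=[
    {"x": 0, "y": -0.004, "z": 0.2, "wx": 0, "wy": 0, "wz": 0},
    {"x": 0, "y": -0.004, "z": 0.35, "wx": 0, "wy": 0, "wz": 0},
    {"x": 0, "y": -0.004, "z": 0.48, "wx": 0, "wy": 0, "wz": 0},
    {"x": 0, "y": -0.004, "z": 0.58, "wx": 0, "wy": 0, "wz": 0},
    {"x": 0, "y": -0.004, "z": 0.615, "wx": 0, "wy": 0, "wz": 0},
    {"x": 0, "y": -0.004, "z": 0.615, "wx": 0, "wy": 0, "wz": 0},
    {"x": 0.03, "y": -0.004, "z": 0.615, "wx": 0, "wy": 0, "wz": 0},
    {"x": 0.05, "y": -0.004, "z": 0.615, "wx": 0, "wy": 0, "wz": 0},
    {"x": 0.065, "y": -0.004, "z": 0.615, "wx": 0, "wy": 0, "wz": 0},
    {"x": 0.065, "y": -0.004, "z": 0.615, "wx": 0, "wy": 0, "wz": 0},
  ],
)

```text
t: 13.07
eef_pos: [0.5448, 0.0856, 0.0783]
tool_rot: [-0.0, 0.996, 0.086, 0.002]
contact_force: [0.1, -0.4, -0.1]
gripper_width: 0.001
```

```bash
python3 tilt.py 10 45.8 .077 0 .5946 .0948
```

```text
t 13.07 tcp [0.5448 0.0856 0.0783] F [ 0.07 -0.38 -0.14] shift [ 0.0241 -0.0023  0.0068] turn [-0.0002 -0.0014 -0.0007]
```

jog_arm(
  plan=[
    {"x": 0.002, "y": 0, "z": 0.005, "wx": 0, "wy": 0, "wz": 0},
    {"x": 0.005, "y": 0, "z": 0.005, "wx": 0, "wy": 0, "wz": 0},
    {"x": 0.009, "y": 0, "z": 0.005, "wx": 0, "wy": 0, "wz": 0},
    {"x": 0.013, "y": 0, "z": 0.005, "wx": 0, "wy": 0, "wz": 0},
    {"x": 0.017, "y": 0, "z": 0.005, "wx": 0, "wy": 0, "wz": 0},
    {"x": 0.021, "y": 0, "z": 0.005, "wx": 0, "wy": 0, "wz": 0},
    {"x": 0.024, "y": 0, "z": 0.005, "wx": 0, "wy": 0, "wz": 0},
    {"x": 0.024, "y": 0, "z": 0.005, "wx": 0, "wy": 0, "wz": 0},
  ],
)

```text
t: 13.73
eef_pos: [0.5495, 0.0864, 0.0773]
tool_rot: [-0.0, 0.996, 0.086, 0.002]
contact_force: [-0.6, -0.1, 0.5]
gripper_width: -0.001
```

jog_arm(
  plan=[
    {"x": -0.03, "y": 0, "z": 0, "wx": 0, "wy": 0, "wz": 0},
    {"x": -0.09, "y": 0, "z": 0, "wx": 0, "wy": 0, "wz": 0},
    {"x": -0.11, "y": 0, "z": -0.1, "wx": 0, "wy": 0, "wz": 0},
    {"x": -0.11, "y": 0, "z": -0.3, "wx": 0, "wy": 0, "wz": 0},
    {"x": -0.11, "y": 0, "z": -0.5, "wx": 0, "wy": 0, "wz": 0},
    {"x": -0.11, "y": 0, "z": -0.62, "wx": 0, "wy": 0, "wz": 0},
    {"x": -0.11, "y": 0, "z": -0.62, "wx": 0, "wy": 0, "wz": 0},
    {"x": -0.11, "y": 0, "z": -0.62, "wx": 0, "wy": 0, "wz": 0},
  ],
)

```text
t: 14.4
eef_pos: [0.5281, 0.0826, 0.2029]
tool_rot: [-0.001, 0.996, 0.086, 0.004]
contact_force: [0.1, 0.5, -0.5]
gripper_width: 0.005
```

```bash
python3 look.py wb; python3 fit.py wb -c; python3 tilt.py 53 150 .2 40 .597 .097
```

```text
14.4 [0.5281 0.0826 0.2029] F [ 0.1   0.52 -0.48] tool x [0.985 0.171 0.008] cam [0.592 0.095 0.344]
cup [321.2 118.4] 0.93 [0.5957 0.0972 0.06  ]
cup [383.5 305.3] 0.85 [0.4696 0.0274 0.06  ]
cup [0.595  0.0956] 264.9490196078431
t 14.6 tcp [0.5263 0.0822 0.1997] F [-0.29 -0.49 -0.11] shift [-0.1863  0.5002 -0.0019] turn [ 0.0836  0.211  -0.2295]
```

jog_arm(
  plan=[
    {"x": -0.186, "y": 0.5, "z": -0.002, "wx": 0.084, "wy": 0.211, "wz": -0.23},
    {"x": -0.186, "y": 0.5, "z": -0.002, "wx": 0.084, "wy": 0.211, "wz": -0.23},
    {"x": -0.186, "y": 0.5, "z": -0.002, "wx": 0.084, "wy": 0.211, "wz": -0.23},
    {"x": -0.186, "y": 0.5, "z": -0.002, "wx": 0.084, "wy": 0.211, "wz": -0.23},
    {"x": -0.186, "y": 0.5, "z": -0.002, "wx": 0.084, "wy": 0.211, "wz": -0.23},
    {"x": -0.186, "y": 0.5, "z": -0.002, "wx": 0.084, "wy": 0.211, "wz": -0.23},
    {"x": -0.186, "y": 0.5, "z": -0.002, "wx": 0.084, "wy": 0.211, "wz": -0.23},
    {"x": -0.186, "y": 0.5, "z": -0.002, "wx": 0.084, "wy": 0.211, "wz": -0.23},
    {"x": -0.186, "y": 0.5, "z": -0.002, "wx": 0.084, "wy": 0.211, "wz": -0.23},
    {"x": -0.186, "y": 0.5, "z": -0.002, "wx": 0.084, "wy": 0.211, "wz": -0.23},
    {"x": -0.186, "y": 0.5, "z": -0.002, "wx": 0.084, "wy": 0.211, "wz": -0.23},
    {"x": -0.186, "y": 0.5, "z": -0.002, "wx": 0.084, "wy": 0.211, "wz": -0.23},
  ],
)

```text
t: 15.6
eef_pos: [0.5059, -0.0233, 0.1988]
tool_rot: [-0.154, 0.84, 0.42, 0.307]
contact_force: [-0.8, -0.4, -0.4]
gripper_width: 0.001
```

```bash
python3 look.py wc; python3 fit.py wc; python3 tilt.py 110 150 .2 40 .597 .097
```

```text
15.6 [ 0.5059 -0.0233  0.1988] F [-0.79 -0.36 -0.43] tool x [0.458 0.611 0.645] cam [ 0.48  -0.056  0.35 ]
cup [326.3 174. ] 0.92 [0.5968 0.0952 0.06  ]
cup [123.3 256.3] 0.77 [0.4275 0.129  0.06  ]
plinth [325.7 207.9] 0.58 [0.5968 0.0956 0.    ]
cup [0.5961 0.0955] 316.0 plinth [0.599  0.0984] 127.0 need(mm) [2.8 2.9] maskpx 8190 4282
t 15.8 tcp [ 0.5063 -0.0228  0.1991] F [ 0.77  1.66 -0.65] shift [0.2672 0.6307 0.2152] turn [ 0.2027 -0.0003 -0.2434]
```

jog_arm(
  plan=[
    {"x": 0.267, "y": 0.631, "z": 0.215, "wx": 0.203, "wy": 0, "wz": -0.243},
    {"x": 0.267, "y": 0.631, "z": 0.215, "wx": 0.203, "wy": 0, "wz": -0.243},
    {"x": 0.267, "y": 0.631, "z": 0.215, "wx": 0.203, "wy": 0, "wz": -0.243},
    {"x": 0.267, "y": 0.631, "z": 0.215, "wx": 0.203, "wy": 0, "wz": -0.243},
    {"x": 0.267, "y": 0.631, "z": 0.215, "wx": 0.203, "wy": 0, "wz": -0.243},
    {"x": 0.267, "y": 0.631, "z": 0.215, "wx": 0.203, "wy": 0, "wz": -0.243},
    {"x": 0.267, "y": 0.631, "z": 0.215, "wx": 0.203, "wy": 0, "wz": -0.243},
    {"x": 0.267, "y": 0.631, "z": 0.215, "wx": 0.203, "wy": 0, "wz": -0.243},
    {"x": 0.267, "y": 0.631, "z": 0.215, "wx": 0.203, "wy": 0, "wz": -0.243},
    {"x": 0.267, "y": 0.631, "z": 0.215, "wx": 0.203, "wy": 0, "wz": -0.243},
    {"x": 0.267, "y": 0.631, "z": 0.215, "wx": 0.203, "wy": 0, "wz": -0.243},
    {"x": 0.267, "y": 0.631, "z": 0.215, "wx": 0.203, "wy": 0, "wz": -0.243},
  ],
)

```text
t: 16.8
eef_pos: [0.6478, -0.0444, 0.2001]
tool_rot: [-0.281, 0.54, 0.769, 0.196]
contact_force: [0.4, 0.1, -0.8]
gripper_width: 0.001
```

```bash
python3 look.py wd; python3 fit.py wd; python3 tilt.py 53 150 .2 40 .597 .097
```

```text
16.8 [ 0.6478 -0.0444  0.2001] F [ 0.36  0.13 -0.78] tool x [-0.258  0.721  0.643] cam [ 0.661 -0.081  0.352]
cup [324.2 176.2] 0.97 [0.5979 0.0967 0.06  ]
cup [195.5 108.7] 0.59 [0.4615 0.1256 0.06  ]
plinth [326.8 209.4] 0.81 [0.6002 0.098  0.    ]
plinth_top [505.8 281.3] 0.4 [0.7574 0.0554 0.06  ]
cup [0.5963 0.0962] 300.0 plinth [0.5968 0.0986] 117.0 need(mm) [0.5 2.4] maskpx 8117 4401
t 17.0 tcp [ 0.648  -0.0447  0.2003] F [0.18 0.17 0.2 ] shift [ 0.2612 -0.6269  0.2225] turn [-0.2035  0.      0.2418]
```

View pics/wd_fit.png

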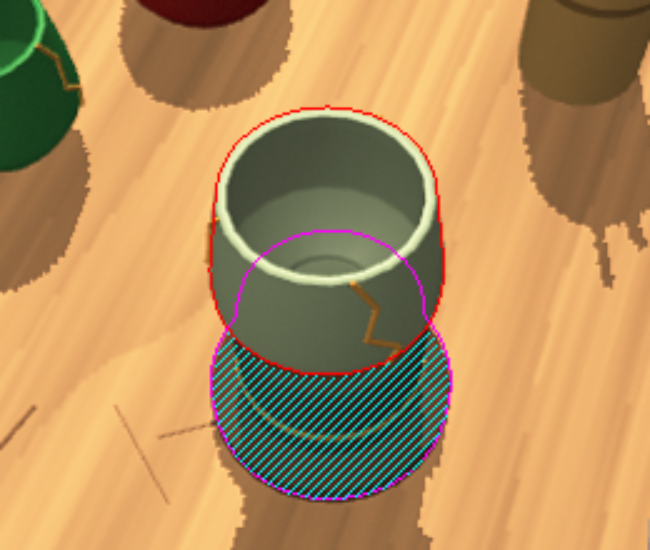

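The last view shows the cup upright and centred over the plinth: (328,240) against (331,365) in the crop. The two views together leave an offset of about 1.3 mm, the plinth hasn't moved and the arm is clear, so I'm handing in.

```bash
python3 -c "
from h import *
print(bot.hand_in())"
```

```text
the job is handed in; nothing more can be done
None
```

I slid the celadon cup to the middle of the plinth with slow pushes of the shut fingertips, about 16 mm in all, and handed the job in at about 17 s. `hand_in` gave no verdict.

- **Pushes:** two ran along a heading of 53° and one along 10°. Wrist-force readings between moves stayed around 1 N, near the sensor noise. They don't show peak force during a push.
- **Centring:** sideways offsets from two oblique wrist views put the cup about 1.3 mm from the plinth centre, against a limit of 5 mm.
- **Disagreement:** taken singly, those two views gave offsets of 4.0 mm and 2.5 mm. Both lean the same way in depth by about 2 mm, which I put down to my simplified cup outline.
- **Cup and plinth:** the cup looked upright in the last view. The plinth measured within 1 mm of its place before the last push, in views from the same angle. Across all views its estimates spread about 4 mm.
- **Clearance:** the arm was well clear when I handed in. I didn't measure the other objects at the end, but no move went near them.

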